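# Set the fruit dryer's lid vent to half open and start it

## Task

The persimmon slices are loaded in the round food dryer. Push the lever of the vent ring on its lid round until the pointer lies on the half-open mark, the middle one of the five, and then press the start button on the console fully down and let it go. Do not lift or dislodge the lid, leave the temperature dial as it is, and leave the fruit, mug, knife and peeler lying where they are.

Things in the scene. Friction and masses are not known exactly. Their poses are not given: they have to be found in the camera images.
- dryer: Round food dryer of off-white plastic, fixed in place: drum base and three clear trays stacked to 136 mm high, 250 mm in diameter (base 258 mm), with a console 52 mm high built on to its right (-y) side: 170 mm along x, from y = -85 to -235 mm. Origin: on the table, on the axis of the round stack; x points away from its front, y to the left, z up.
- lid_seat (a point): The place where the lid belongs: centre of the top of the uppermost tray, 136 mm above the dryer's origin. It does not move with the lid.
- lid: White round lid, 263 mm in diameter, 0.4 kg, loose on the top tray; skirt and nibs let it shift or turn only about 2 mm. Origin: centre of its underside; axes as the dryer's (within 2 degrees). Its flat outer top is 6 mm above the origin; within 62 mm of the axis a raised seat carries the grey vent ring (radius 58 mm, top 20 mm above the origin).
- half_mark (a point): Point on the half-open mark, 111 mm from the lid's axis on its front (-x) side, on the flat top. The scale: five dark radial ticks 6 mm wide, from 103 mm outward, 22.5 degrees apart, growing in length from 8 mm (shut, 45 degrees to the left of the middle one as seen from the front) to 21 mm (open, 45 degrees to its right).
- vent_ring (a joint): Turn of the vent ring about the lid's axis, rad: 0 shut (shortest tick), 0.785 half open (middle), 1.571 open (longest); grows anticlockwise from above. The lever lies at 2.356 + this value from the lid's +x axis; its pointer ends 102 mm from the axis. Stiff (0.15 N m, 2 N at the tab), stays where left. Starts between shut and the second tick.
- lever_tab (a point): Middle of the top edge of the lever's upright thumb tab, 82 mm from the lid's axis, 186 mm above the table. The tab is 8 mm thick in the direction of turning, 20 mm long radially (72 to 92 mm from the axis) and its top is 44 mm above the lid's flat top; the lever arm under it is 12 mm wide, its top 14 mm above the flat top.
- start_button_top (a point): Centre of the top of the start button: round, 28 mm in diameter, black, at the front half of the console. It goes down 5 mm against a spring (5 N when fully down) and springs back.
- start_button (a joint): Travel of the start button in m: 0 is up, 0.005 is fully down.
- temp_dial (a joint): Turn of the temperature dial in rad: a black knob 44 mm in diameter with a bar grip, on the rear half of the console, 76 mm behind the start button. It starts at 1.4 to 1.6 and is to be left there.
- fruit_a: Peeled persimmon 68 mm wide, 56 mm high, standing on the table in front of the console. Origin: centre of its underside.
- fruit_b: Peeled persimmon 64 mm wide, 52 mm high, on the table close to the left side of the dryer. Origin: centre of its underside.
- fruit_c: Unpeeled ripe persimmon 70 mm wide, 60 mm high, on the table close to the right-hand end of the console. Origin: centre of its underside.
- fruit_d: Unripe persimmon 66 mm wide, 58 mm high, on the table to the left. Origin: centre of its underside.
- fruit_e: Peeled persimmon 68 mm wide, 54 mm high, on the table to the left. Origin: centre of its underside.
- mug: Blue mug, 80 mm wide, 88 mm high, on the table to the left. Origin: centre of its underside.
- knife: Small paring knife 220 mm long, 16 mm thick, lying flat on the table to the right. Origin: on the table, between handle and blade; x along the blade.
- peeler: Steel peeler with a forked head, 150 mm long, 11 mm thick, lying on the table to the right. Origin: on the table, where the fork begins; x towards the blade.

How it is judged (in metres and radians):
On the way, in this order (a step that is already met when the one before it is completed fails the run):
1. the vent ring's pointer is on the half-open mark (value of joint vent_ring between 0.705 and 0.865 rad), for 0.3 s.
2. the start button is pressed fully down (value of joint start_button above 0.004 m), for 0.05 s.
At the end, for the whole second after the job is handed in: Vent ring at rest at 0.785 +/- 0.08 rad (pointer within 8 mm of the middle tick's centreline); the start button has been pressed down (over 4 of 5 mm) after that and is up again; the lid is level and within 8 mm of its seat; the dial stands between 1.15 and 1.85 rad (all of step 1 and velocity of joint vent_ring between -0.05 and 0.05 rad/s and value of joint start_button below 0.0015 m and linear speed of lid below 0.02 m/s and distance between lid and lid_seat below 0.008 m and angle between lid's own z axis and vertical below 0.06 rad and value of joint temp_dial between 1.15 and 1.85 rad); the robot touches nothing.
It fails at once if the lid is lifted, tilted or knocked out of its seat (distance between lid and lid_seat above 0.008 m or angle between lid's own z axis and vertical above 0.06 rad).
It fails at once if the dryer is started while the vent is not at the half-open mark (value of joint start_button above 0.003 m and not (value of joint vent_ring between 0.705 and 0.865 rad)).
It fails at once if the temperature dial is turned (not (value of joint temp_dial between 1.15 and 1.85 rad)).
It fails at once if a fruit, the mug, the knife or the peeler is moved more than 20 mm or lifted (distance of any of fruit_a, fruit_b, fruit_c, fruit_d, fruit_e, mug, knife, peeler from where it was at the start of the episode above 0.02 m).
It also fails if it takes over 58 s, if anything falls off the work surface, if the arm or the gripper's body presses on something with over 40 N, if the wrist force passes 120 N, or if a joint passes its speed limit or range.

## Robot

A 6-joint arm with a two-finger parallel gripper is mounted at the origin on the work surface. World frame = base frame: x ahead of the robot, y to its left, z up, the work surface at z = 0. Lengths are in m, angles in degrees, forces in N, time in s.
With the tool pointing down it reaches from about 0.3 to 0.875 m from the base axis. Payload 6.4 kg.
Tool frame: the origin (TCP) lies midway between the tips of the shut fingers; the grasp point (between the pads) lies 19 mm behind it; z points along the fingers, y is the direction in which the jaws open and shut (so a half turn about z gives the same grasp; the last joint's range is limited). The gripper opens to 85 mm and grips with 20 to 120 N. Pads are 22 mm wide; open, the fingers measure 114 mm over their backs; the gripper's body (76 mm by 85 mm) begins 54 mm behind the grasp point. The pads swing forward as they close: fully open they stand 13 mm farther back than shut.
Start: joints at [54.586, 10.359, 92.074, -0, 77.567, -11.82], TCP at [0.23, 0.527, 0.231] pointing down, gripper open.
Joint ranges: [-171.53, 171.53], [-51.25, 118.39], [17.06, 147.69], [-65.23, 245.23], [0, 150.52], [-178.68, 178.68]. Speed limits (degrees/s): [147.25, 147.25, 172.46, 180, 180, 180].

## Interface

Orientations are given as a 3x3 rotation matrix whose columns are the frame's x, y, z axes.
In Python, from workcell import read_state, cams, ticket gives the robot as it stands.
- The arm moves only by the tool send_rows, never from a script. Its argument "deltas" is a list of rows, each a list of 3 entries, a list of its own where there are three numbers: the shift along the tool's x, y, z in m, then the turn, a rotation vector about the tool's x, y, z in rad, then the opening, from -1 (shut) to 1 (fully open). In form: [[[dx, dy, dz], [rx, ry, rz], fingers], ...]. A call has 1 to 10 rows; each row is the pose to reach, as a shift and turn from the pose commanded when the call began, along the tool's axes at that moment; what a row does not reach only later rows make up. A row lasts 1/10 s, in which the tool goes at most 50 mm and 8.59 degrees, less where a joint would pass 70% of its speed; a pose out of reach is approached as far as the arm can. A call with a gripper value outside its range is refused whole. The fingers move at their own pace and stop on an object; "newtons" is the grip in N (left out, the last holds). Time passes only in rows, so rows that repeat a pose let the fingers close. It gives the time, the measured TCP pose, the force and the opening at its end, in the units of the state.
- read_state(): the state, without advancing time (a new reading comes with each control period).
- cams.read_camera(name): name is "scene" or "top"; returns a dict with "img" (420x560x3 uint8, red, green, blue), "mtx" (3x3 intrinsics, pixels), "cam_to_world" (4x4, takes a point from camera to world coordinates). Camera axes: x right, y down, z forward; pixel columns grow to the right and rows downward; lengths in m; the calibration is good to about 2 mm. A picture is of the moment at which its call begins. There is no depth.
- ticket.sign_off(): hands the job in, once; it reports no verdict.
The state is a dict: "time": time; "qpos": joint angles; "joint_velocities": joint speeds; "joint_torque": joint torques, N m; "ee_pos": TCP position; "orientation": TCP orientation; "contact_force": force on the tool from outside, world axes, zero at the start; "wrist_torque": the same for the moment, N m; "opening": finger opening in m.
Only numpy, scipy, OpenCV 4.12 (cv2) and the standard library are available. Lean on these libraries where they do the work, as an engineer would, in place of code of your own. Each camera call takes 0.05 s, during which the arm holds its last target. There are 200 camera calls.

## Working session

There is one attempt and no reset: what is moved stays moved. The work goes in short steps, Python scripts to look and compute and a tool call to move; the robot and the scene stay as the last step left them, time stands still between calls to the robot, and variables do not carry over. Pictures are saved under pics/ and viewed, about 8 in all and at most 12, crops included, and the job is handed in when it is done.

Besides the shell and the picture viewer there is one more tool, called after "Request:" by a JSON object that holds its "api" and its "payload". send_rows: Moves the arm, as the interface text tells. Its arguments: {"type":"object","properties":{"deltas":{"type":"array"},"newtons":{"type":"number"}},"required":["deltas"]}

```bash
mkdir -p pics; cat > h.py <<'E'
import numpy as np, cv2
from workcell import read_state, cams, ticket
def shot(n,f):
    c=cams.read_camera(n); cv2.imwrite(f'pics/{f}.png',c['img'][:,:,::-1]); np.savez(f'pics/{f}.npz',mtx=c['mtx'],T=c['cam_to_world']); return c
def ray(f,u,v,z):
    d=np.load(f'pics/{f}.npz'); T=d['T']; r=T[:3,:3]@np.linalg.solve(d['mtx'],[u,v,1.]); o=T[:3,3]; return o+r*(z-o[2])/r[2]
def proj(f,p):
    d=np.load(f'pics/{f}.npz'); T=d['T']; q=d['mtx']@(T[:3,:3].T@(np.array(p)-T[:3,3])); return q[:2]/q[2]
E
python3 - <<'E'
from h import *
for n in('top','scene'):
    c=shot(n,n+'0'); print(c['mtx'],c['cam_to_world'])
s=read_state(); print(s)
E
```

```text
[[469.07918818   0.         278.56529221]
 [  0.         469.07918818 211.98669121]
 [  0.           0.           1.        ]] [[-3.97806833e-03 -9.93220310e-01  1.16179133e-01  4.05423462e-01]
 [-9.99981470e-01  3.41570986e-03 -5.03913390e-03  1.34054276e-03]
 [ 4.60813592e-03 -1.16197026e-01 -9.93215493e-01  1.49001420e+00]
 [ 0.00000000e+00  0.00000000e+00  0.00000000e+00  1.00000000e+00]]
[[445.90946251   0.         271.68137121]
 [  0.         445.90946251 202.43277836]
 [  0.           0.           1.        ]] [[ 0.2314515   0.52185177 -0.8210365   1.57858764]
 [ 0.97282209 -0.13012286  0.19153386 -0.20286097]
 [-0.00688334 -0.84305324 -0.53778606  0.80057258]
 [ 0.          0.          0.          1.        ]]
{'time': 0.1, 'qpos': array([ 5.45870280e+01,  1.04013850e+01,  9.21259121e+01,  8.87820115e-04,
        7.75681446e+01, -1.18215438e+01]), 'joint_velocities': array([-0.01037019, -0.13185284, -0.19280155,  0.05157882, -0.01621698,
        0.08514652]), 'joint_torque': array([-3.35686409e-04, -4.45880091e+01, -3.52236056e+01, -2.81904222e-04,
        4.16527240e-03, -1.92835657e-06]), 'ee_pos': array([0.22981638, 0.52652711, 0.23043759]), 'orientation': array([[-9.16421100e-01,  4.00214208e-01, -9.77589731e-04],
       [ 4.00215244e-01,  9.16420176e-01, -1.34882921e-03],
       [ 3.56062340e-04, -1.62734186e-03, -9.99998612e-01]]), 'contact_force': array([ 0.90486396,  0.21231679, -0.49360496]), 'wrist_torque': array([ 0.01264955,  0.01214425, -0.01088245]), 'opening': 0.08560856792112223}
```

View pics/top0.png

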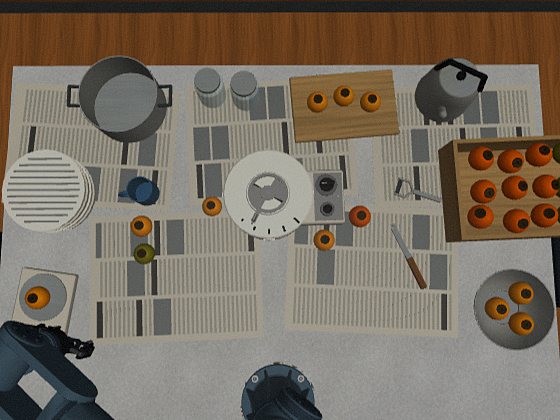

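View pics/scene0.png

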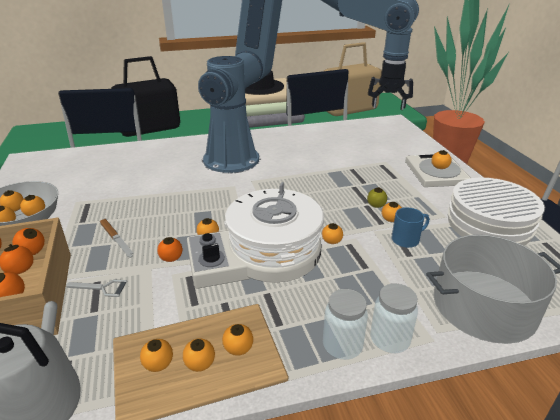

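The top view shows the lid at about (267,195), the button at about (326,209), the dial at (326,184) and the lever pointing front-left at about (251,222). I'll zoom in on that area.

```bash
python3 - <<'E'
from h import *
im=cv2.imread('pics/top0.png')[145:260,195:385]
cv2.imwrite('pics/crop0.png',cv2.resize(im,None,fx=4,fy=4,interpolation=cv2.INTER_CUBIC))
for u,v,z in[(267,195,.142),(326,209,.06),(326,184,.07)]: print(ray('top0',u,v,z))
E
```

```text
[0.61290844 0.02790506 0.142     ]
[ 0.58143578 -0.15172432  0.06      ]
[ 0.6575522  -0.15187098  0.07      ]
```

View pics/crop0.png

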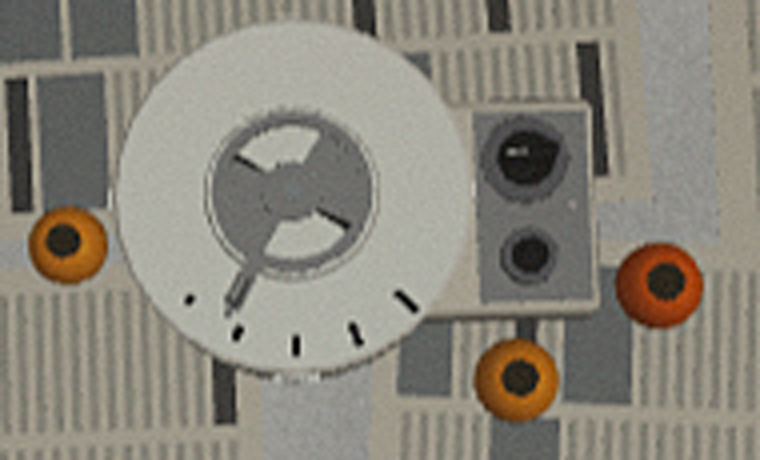

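```bash
cat >> h.py <<'E'
def c2p(a,b,ox=195,oy=145,k=4): return ox+(a+.5)/k-.5, oy+(b+.5)/k-.5
E
python3 - <<'E'
from h import *
from scipy.optimize import least_squares
ticks=[(189,299),(237,333),(296,345),(355,334),(407,301)]
P=np.array([ray('top0',*c2p(*t),.142)[:2] for t in ticks])
r=np.array([107,108.6,110.25,111.9,113.5])/1e3; a=np.radians(135+22.5*np.arange(5))
f=lambda q:(q[:2]+r[:,None]*np.c_[np.cos(a+q[2]),np.sin(a+q[2])]-P).ravel()
s=least_squares(f,[.61,.02,0]); print(s.x,np.degrees(s.x[2]),np.abs(s.fun).max())
c=s.x[:2]
print('lid circ',ray('top0',*c2p(295,198),.140),'ring',ray('top0',*c2p(292,193),.156))
tip=ray('top0',*c2p(231,314),.152)[:2]-c; print('tip',np.linalg.norm(tip),np.arctan2(tip[1],tip[0])%6.283-2.356-s.x[2])
t=ray('top0',*c2p(239,290),.186)[:2]-c; print('tabtop?',np.linalg.norm(t),np.arctan2(t[1],t[0])%6.283-2.356-s.x[2])
print('btn',ray('top0',*c2p(529,254),.06),'dial',ray('top0',*c2p(525,158),.07))
R=np.array([[np.cos(s.x[2]),-np.sin(s.x[2])],[np.sin(s.x[2]),np.cos(s.x[2])]])
for n,p in [('btn',ray('top0',*c2p(529,254),.06)),('dial',ray('top0',*c2p(525,158),.07)),('fA',ray('top0',*c2p(519,379),.05)),('fC',ray('top0',*c2p(665,281),.05)),('fB',ray('top0',*c2p(66,241),.05))]: print(n,R.T@(p[:2]-c),p)
E
```

```text
[0.61872216 0.02562793 0.01834987] 1.0513701156754516 0.0007579186714115962
lid circ [0.61577803 0.02394032 0.14      ] ring [0.61692863 0.02582453 0.156     ]
tip 0.0989763835475633 0.30611141425889976
tabtop? 0.0835145632716106 0.3114802904853936
btn [ 0.58413642 -0.15445781  0.06      ] dial [ 0.65716426 -0.15148084  0.07      ]
btn [-0.03788429 -0.17942081] [ 0.58413642 -0.15445781  0.06      ]
dial [ 0.03518589 -0.17778432] [ 0.65716426 -0.15148084  0.07      ]
fA [-0.1331629  -0.16953568] [ 0.48869246 -0.1463226   0.05      ]
fC [-0.05995863 -0.28493699] [ 0.5640019  -0.26036127  0.05      ]
fB [-0.01873185  0.17737144] [0.5967389 0.2026258 0.05     ]
```

```bash
cat >> h.py <<'E'
from scipy.spatial.transform import Rotation as Ro
def to(p,yaw=None):
    "tool-frame shift and turn from measured pose to p with tool down and tool y axis at yaw deg"
    s=read_state(); R=s['orientation']; y=np.radians(yaw)
    Y=np.array([np.cos(y),np.sin(y),0]); Z=np.array([0,0,-1.]); G=np.c_[np.cross(Y,Z),Y,Z]
    return np.round(R.T@(np.array(p)-s['ee_pos']),4), np.round(Ro.from_matrix(R.T@G).as_rotvec(),4)
E
python3 - <<'E'
from h import *
print(to([.5444,.0617,.25],63.8))
E
```

```text
(array([-0.4743, -0.3001, -0.0192]), array([-0.0016, -0.0003,  0.0455]))
```

Request:
{"api": "send_rows", "payload": {"deltas": [[[-0.01,-0.006,-0.01],[0,0,0],-0.2],[[-0.03,-0.02,-0.02],[0,0,0],-0.2],[[-0.06,-0.04,-0.02],[0,0,0],-0.2],[[-0.09,-0.06,-0.02],[0,0,0],-0.2],[[-0.12,-0.08,-0.02],[0,0,0],-0.2],[[-0.15,-0.1,-0.02],[0,0,0],-0.2],[[-0.18,-0.12,-0.02],[0,0,0],-0.2],[[-0.21,-0.14,-0.02],[0,0,0],-0.2],[[-0.24,-0.155,-0.02],[0,0,0.02],-0.2],[[-0.27,-0.17,-0.02],[0,0,0.04],-0.2]], "newtons": 20}}

```text
time: 1.1
ee_pos: [0.4103, 0.2612, 0.2521]
orientation: [[-0.899, 0.438, 0.001], [0.438, 0.899, 0.0], [-0.001, 0.0, -1.0]]
contact_force: [0.7, 0.2, -0.3]
opening: 0.034
```

```bash
python3 - <<'E'
from h import *
s=read_state();print(s['ee_pos'],s['opening'])
print(to([.5444,.0617,.25],63.8))
E
```

```text
[0.41033321 0.26120611 0.25210214] 0.03399666562000261
(array([-0.2079, -0.1207,  0.0022]), array([0.0005, 0.0008, 0.0043]))
```

Request:
{"api": "send_rows", "payload": {"deltas": [[[-0.03,-0.017,0],[0,0,0],-0.2],[[-0.06,-0.035,0],[0,0,0],-0.2],[[-0.09,-0.052,0],[0,0,0],-0.2],[[-0.12,-0.07,0],[0,0,0],-0.2],[[-0.15,-0.087,0],[0,0,0],-0.2],[[-0.18,-0.105,0],[0,0,0],-0.2],[[-0.2,-0.116,0],[0,0,0],-0.2],[[-0.208,-0.121,0],[0,0,0],-0.2],[[-0.208,-0.121,0],[0,0,0],-0.2],[[-0.208,-0.121,0],[0,0,0],-0.2]]}}

```text
time: 2.1
ee_pos: [0.5432, 0.0639, 0.2514]
orientation: [[-0.9, 0.437, -0.001], [0.437, 0.9, 0.0], [0.001, 0.0, -1.0]]
contact_force: [0.9, -0.0, 0.3]
opening: 0.034
```

```bash
python3 - <<'E'
from h import *
print(to([.5444,.0617,.25],63.8))
a=shot('top','top1')['img'][145:260,195:385,::-1]; b=shot('scene','scene1')['img'][90:260,180:380,::-1]
a=cv2.resize(a,(400,242),interpolation=cv2.INTER_CUBIC)
b=cv2.resize(b,(400,340),interpolation=cv2.INTER_CUBIC)
cv2.imwrite('pics/m1.png',np.vstack([a,b]))
E
```

```text
(array([-0.002 , -0.0015,  0.0014]), array([ 0.0001, -0.0006,  0.0056]))
```

View pics/m1.png

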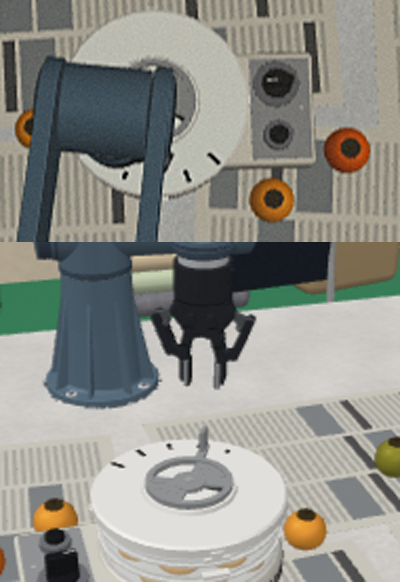

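The gripper straddles the tab: the fingers are at columns 185 and 218 in the composite and the tab is at 203. I'll check the tab against the model numerically, and compute the arc moves.

```bash
python3 - <<'E'
from h import *
print(proj('scene1',[.5444,.0617,.186]), proj('scene1',[.5444,.0617,.156]))
print(to([.544,.062,.160],63.8))
R=read_state()['orientation']; c=np.array([.618,.0255]); n0=np.array([.5432,.0639])
print(proj('scene1',read_state()['ee_pos']))
E
```

```text
[279.74095011 182.13569747] [279.7105033 191.446543 ]
(array([-0.0019, -0.0019,  0.0914]), array([ 0.0002, -0.0003,  0.0068]))
[280.69231888 160.64335269]
```

Request:
{"api": "send_rows", "payload": {"deltas": [[[0,0,0.01],[0,0,0],-0.2],[[0,0,0.025],[0,0,0],-0.2],[[0,0,0.04],[0,0,0],-0.2],[[0,0,0.05],[0,0,0],-0.2],[[0,0,0.05],[0,0,0],-0.2]]}}

```text
time: 2.7
ee_pos: [0.5422, 0.0636, 0.1985]
orientation: [[-0.9, 0.437, -0.005], [0.437, 0.9, 0.0], [0.005, -0.002, -1.0]]
contact_force: [-0.5, -0.0, -0.4]
opening: 0.034
```

Request:
{"api": "send_rows", "payload": {"deltas": [[[0,0,0.01],[0,0,0],-0.2],[[0,0,0.02],[0,0,0],-0.2],[[0,0,0.03],[0,0,0],-0.2],[[0,0,0.037],[0,0,0],-0.2],[[0,0,0.037],[0,0,0],-0.2],[[0,0,0.037],[0,0,0],-0.2]]}}

```text
time: 3.3
ee_pos: [0.5438, 0.0634, 0.1642]
orientation: [[-0.9, 0.437, -0.0], [0.437, 0.9, -0.0], [0.0, -0.0, -1.0]]
contact_force: [0.3, 0.3, 0.6]
opening: 0.0341
```

```bash
python3 - <<'E'
from h import *
s=read_state();print(s['ee_pos'],s['contact_force'])
c=np.array([.618,.0255])
# pusher face: pad at opening/2 behind the TCP; TCP angle = tab angle + (17-4)/82
# TCP on radius .082 at tool angle th (ring-equivalent v); rows
for v in [.31,.40,.5,.6,.7,.8,.9,.944]:
    t=2.356+.018+v; p=c+.082*np.array([np.cos(t),np.sin(t)])
    print(v,to([*p,.160],np.degrees(t)-90))
E
```

```text
[0.54384741 0.06338377 0.16420214] [0.33696592 0.28619859 0.59921358]
0.31 (array([-0.0013, -0.0012,  0.0042]), array([-0.0001, -0.0002,  0.0057]))
0.4 (array([-0.0015, -0.0086,  0.0042]), array([-0.0001, -0.0002, -0.0843]))
0.5 (array([-0.0026, -0.0167,  0.0042]), array([-1.000e-04, -2.000e-04, -1.843e-01]))
0.6 (array([-0.0045, -0.0247,  0.0042]), array([-1.000e-04, -2.000e-04, -2.843e-01]))
0.7 (array([-0.0072, -0.0324,  0.0042]), array([-1.000e-04, -2.000e-04, -3.843e-01]))
0.8 (array([-0.0107, -0.0399,  0.0042]), array([-0.000e+00, -2.000e-04, -4.843e-01]))
0.9 (array([-0.0149, -0.0469,  0.0042]), array([-0.000e+00, -2.000e-04, -5.843e-01]))
0.944 (array([-0.0169, -0.0499,  0.0042]), array([-0.000e+00, -2.000e-04, -6.283e-01]))
```

```bash
cat >> h.py <<'E'
def push(v,off=.013,z=.162):
    c=np.array([.618,.0255]); t=2.356+.018+v; r=np.array([np.cos(t),np.sin(t)]); p=c+.082*r+off*np.array([-r[1],r[0]])
    return to([*p,z],np.degrees(t)-90)
E
python3 - <<'E'
from h import *
for v in [.27,.31,.40,.5,.6,.66,.7]: print(v,push(v))
E
```

```text
0.27 (array([-0.0007, -0.0109,  0.0022]), array([-0.0001, -0.0002,  0.0457]))
0.31 (array([-0.0012, -0.0142,  0.0022]), array([-0.0001, -0.0002,  0.0057]))
0.4 (array([-0.0026, -0.0216,  0.0022]), array([-0.0001, -0.0002, -0.0843]))
0.5 (array([-0.005 , -0.0295,  0.0022]), array([-1.000e-04, -2.000e-04, -1.843e-01]))
0.6 (array([-0.0082, -0.0372,  0.0022]), array([-1.000e-04, -2.000e-04, -2.843e-01]))
0.66 (array([-0.0105, -0.0416,  0.0022]), array([-1.000e-04, -2.000e-04, -3.443e-01]))
0.7 (array([-0.0121, -0.0445,  0.0022]), array([-1.000e-04, -2.000e-04, -3.843e-01]))
```

Request:
{"api": "send_rows", "payload": {"deltas": [[[0,-0.006,0.001],[0,0,0],-0.2],[[-0.001,-0.011,0.001],[0,0,0.006],-0.2],[[-0.001,-0.014,0.001],[0,0,0.006],-0.2],[[-0.002,-0.018,0.001],[0,0,-0.04],-0.2],[[-0.0026,-0.0216,0.001],[0,0,-0.084],-0.2],[[-0.0036,-0.0255,0.001],[0,0,-0.134],-0.2],[[-0.005,-0.0295,0.001],[0,0,-0.184],-0.2],[[-0.0065,-0.0333,0.001],[0,0,-0.234],-0.2],[[-0.0082,-0.0372,0.001],[0,0,-0.284],-0.2],[[-0.0082,-0.0372,0.001],[0,0,-0.284],-0.2]]}}

```text
time: 4.3
ee_pos: [0.535, 0.0258, 0.1636]
orientation: [[-0.986, 0.167, 0.0], [0.167, 0.986, -0.0], [-0.0, -0.0, -1.0]]
contact_force: [-0.1, -0.2, 0.0]
opening: 0.0343
```

```bash
python3 - <<'E'
from h import *
s=read_state();print(s['ee_pos'],s['contact_force'],s['opening'])
a=shot('top','top2')['img'][145:260,195:385,::-1]; b=shot('scene','scene2')['img'][120:230,205:345,::-1]
cv2.imwrite('pics/m2.png',np.vstack([cv2.resize(a,(380,230),interpolation=3),cv2.resize(b,(380,299),interpolation=3)]))
for v in [.6,.7,.75,.785]: print(v,push(v))
E
```

```text
[0.53499175 0.02584055 0.16356573] [-0.1414984  -0.16881622  0.02250789] 0.034338637537673716
0.6 (array([0.0001, 0.0003, 0.0015]), array([-0.0002,  0.0004, -0.002 ]))
0.7 (array([-0.0017, -0.0078,  0.0015]), array([-0.0003,  0.0003, -0.102 ]))
0.75 (array([-0.0028, -0.0118,  0.0015]), array([-0.0003,  0.0003, -0.152 ]))
0.785 (array([-0.0037, -0.0146,  0.0015]), array([-0.0003,  0.0003, -0.187 ]))
```

View pics/m2.png

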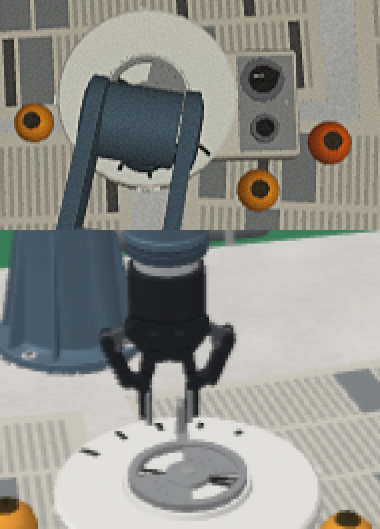

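The tab, at (182,418), sits against the right-hand finger and has moved with it. I'll push on to 0.785, back off and lift.

Request:
{"api": "send_rows", "payload": {"deltas": [[[-0.001,-0.004,0],[0,0,-0.05],-0.2],[[-0.0017,-0.0078,0],[0,0,-0.1],-0.2],[[-0.0028,-0.0118,0],[0,0,-0.15],-0.2],[[-0.0037,-0.0146,0],[0,0,-0.187],-0.2],[[-0.0037,-0.0146,0],[0,0,-0.187],-0.2],[[-0.0037,-0.0146,0],[0,0,-0.187],-0.2]]}}

```text
time: 5.0
ee_pos: [0.5361, 0.0113, 0.1633]
orientation: [[-1.0, -0.018, -0.0], [-0.018, 1.0, -0.0], [0.0, -0.0, -1.0]]
contact_force: [1.1, -0.3, -1.3]
opening: 0.0344
```

Request:
{"api": "send_rows", "payload": {"deltas": [[[0,0.005,0],[0,0,0],-0.2],[[0,0.012,0],[0,0,0],-0.2],[[0,0.012,-0.01],[0,0,0],-0.2],[[0,0.012,-0.03],[0,0,0],-0.2],[[0,0.012,-0.06],[0,0,0],-0.2],[[0,0.012,-0.08],[0,0,0],-0.2],[[-0.01,0.012,-0.08],[0,0,0],-0.2],[[-0.03,0.012,-0.08],[0,0,0],-0.2],[[-0.03,0.012,-0.08],[0,0,0],-0.2]]}}

```text
time: 5.9
ee_pos: [0.5674, 0.0239, 0.2429]
orientation: [[-1.0, -0.019, 0.001], [-0.019, 1.0, -0.0], [-0.001, -0.0, -1.0]]
contact_force: [-0.1, 0.1, 0.5]
opening: 0.0337
```

```bash
python3 - <<'E'
from h import *
print(to([.584,-.154,.25],90))
print(to([.584,-.154,.12],90))
E
```

```text
(array([-0.0132, -0.1782, -0.0071]), array([-0.0001,  0.0006,  0.0192]))
(array([-0.0131, -0.1782,  0.1229]), array([-0.0001,  0.0006,  0.0192]))
```

Request:
{"api": "send_rows", "payload": {"deltas": [[[0,-0.02,-0.007],[0,0,0],-1],[[0,-0.05,-0.007],[0,0,0],-1],[[0,-0.08,-0.007],[0,0,0],-1],[[0,-0.11,-0.007],[0,0,0],-1],[[-0.01,-0.14,-0.007],[0,0,0],-1],[[-0.013,-0.165,-0.007],[0,0,0.01],-1],[[-0.013,-0.178,-0.007],[0,0,0.019],-1],[[-0.013,-0.178,-0.007],[0,0,0.019],-1],[[-0.013,-0.178,-0.007],[0,0,0.019],-1]]}}

```text
time: 6.8
ee_pos: [0.5819, -0.1529, 0.2498]
orientation: [[-1.0, -0.0, -0.001], [-0.0, 1.0, 0.001], [0.001, 0.001, -1.0]]
contact_force: [-2.0, 0.1, 0.2]
opening: 0.0
```

```bash
python3 - <<'E'
from h import *
a=shot('top','top3')['img'][145:260,195:385,::-1]; b=shot('scene','scene3')['img'][120:280,160:360,::-1]
cv2.imwrite('pics/m3.png',cv2.resize(a,None,fx=4,fy=4,interpolation=2))
cv2.imwrite('pics/n3.png',cv2.resize(b,None,fx=3.5,fy=3.5,interpolation=2))
E
```

```text
(no output)
```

View pics/m3.png

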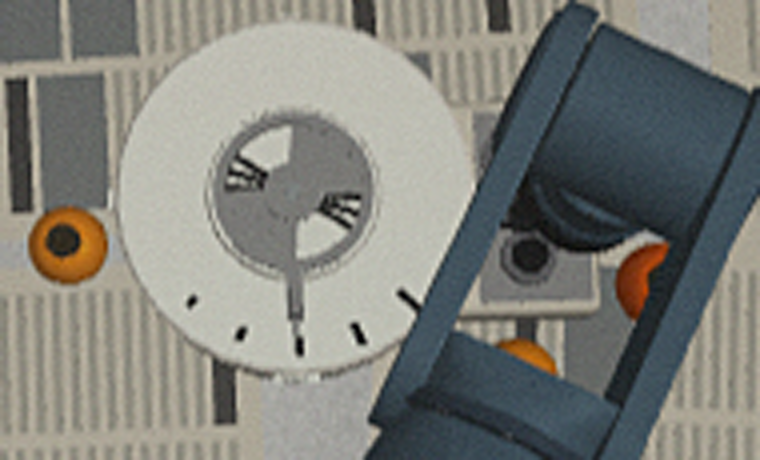

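View pics/n3.png

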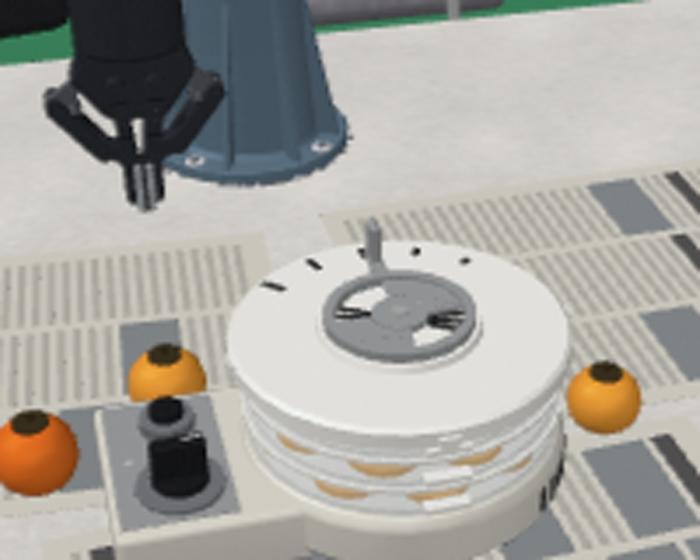

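The pointer tip, at (297,331), almost meets the middle tick at (300,346). The fruit is undisturbed, and the button in the scene crop has a raised top at (165,411). I'll measure the ring angle and the button by triangulation.

```bash
python3 - <<'E'
from h import *
from scipy.optimize import least_squares
P=np.array([ray('top3',*c2p(*t),.142)[:2] for t in [(192,301),(241,334),(300,346),(359,334),(409,301)]])
r=np.array([107,108.6,110.25,111.9,113.5])/1e3; a=np.radians(135+22.5*np.arange(5))
s=least_squares(lambda q:(q[:2]+r[:,None]*np.c_[np.cos(a+q[2]),np.sin(a+q[2])]-P).ravel(),[.61,.02,0]); c=s.x[:2]; print(s.x,abs(s.fun).max())
for q,z in [((297,331),.15),((294,290),.156)]:
    p=ray('top3',*c2p(*q),z)[:2]-c; print(np.linalg.norm(p),np.arctan2(p[1],p[0])%6.283-2.356-s.x[2])
sc=c2p(165,407,160,120,3.5)
for z in (.055,.06,.065,.07): print(z,ray('top3',*c2p(528,254),z),ray('scene3',*sc,z))
print(proj('scene3',[.584,-.154,.2]),to([.584,-.154,.11],90), read_state()['contact_force'])
E
```

```text
[0.61809854 0.02417253 0.02895675] 0.000730131233035794
0.10023558244659428 0.7733302578278849
0.07132220286503393 0.7522694005458228
0.055 [ 0.58476391 -0.15423105  0.055     ] [ 0.56539509 -0.1529429   0.055     ]
0.06 [ 0.58413903 -0.15368899  0.06      ] [ 0.57218982 -0.15327766  0.06      ]
0.065 [ 0.58351416 -0.15314694  0.065     ] [ 0.57898455 -0.15361242  0.065     ]
0.07 [ 0.58288929 -0.15260488  0.07      ] [ 0.58577928 -0.15394719  0.07      ]
[202.39170832 195.03132771] (array([-0.0019, -0.0017,  0.1402]), array([ 0.0006, -0.0004,  0.0015])) [-0.1830944   0.52201921 -0.2717798 ]
```

The ring reads about 0.77, in tolerance. The button top is at about (0.583, -0.154, 0.068). The gripper would pass close to the lid edge, so I'll turn it 90° to put the jaws along x, and aim a few mm to the right.

Request:
{"api": "send_rows", "payload": {"deltas": [[[0,0,0],[0,0,0.15],-1],[[0,0,0],[0,0,0.3],-1],[[0,0,0],[0,0,0.45],-1],[[0,0,0],[0,0,0.6],-1],[[0,0,0],[0,0,0.75],-1],[[0,0,0],[0,0,0.9],-1],[[0,0,0],[0,0,1.05],-1],[[0,0,0],[0,0,1.2],-1],[[0,0,0],[0,0,1.35],-1],[[0,0,0],[0,0,1.5],-1]]}}

```text
time: 7.9
ee_pos: [0.5824, -0.1523, 0.2505]
orientation: [[-0.067, 0.998, 0.0], [0.998, 0.067, 0.0], [0.0, 0.0, -1.0]]
contact_force: [0.2, 0.1, 1.0]
opening: 0.0002
```

```bash
python3 - <<'E'
from h import *
s=read_state();print(s['ee_pos'],s['qpos'])
print(to([.581,-.157,.11],0))
E
```

```text
[ 0.58238385 -0.15231473  0.25048136] [-2.59484359e+01  1.28747002e+01  8.68528283e+01  1.26656280e-02
  8.02681846e+01 -2.97686516e+01]
(array([-0.0046, -0.0017,  0.1405]), array([ 0.0002, -0.0002,  0.0666]))
```

Request:
{"api": "send_rows", "payload": {"deltas": [[[-0.002,-0.001,0.02],[0,0,0.03],-1],[[-0.004,-0.0015,0.05],[0,0,0.066],-1],[[-0.0045,-0.0015,0.08],[0,0,0.066],-1],[[-0.0045,-0.0015,0.11],[0,0,0.066],-1],[[-0.0045,-0.0015,0.135],[0,0,0.066],-1],[[-0.0045,-0.0015,0.15],[0,0,0.066],-1],[[-0.0045,-0.0015,0.15],[0,0,0.066],-1],[[-0.0045,-0.0015,0.15],[0,0,0.066],-1]]}}

```text
time: 8.7
ee_pos: [0.5817, -0.1581, 0.1012]
orientation: [[-0.006, 1.0, 0.001], [1.0, 0.006, -0.0], [-0.0, 0.001, -1.0]]
contact_force: [0.4, -0.7, -0.0]
opening: 0.0
```

```bash
python3 - <<'E'
from h import *
s=read_state();print(s['ee_pos'],s['contact_force'])
b=shot('scene','scene4')['img'][120:280,140:340,::-1]
cv2.imwrite('pics/n4.png',cv2.resize(b,None,fx=3.5,fy=3.5,interpolation=2))
E
```

```text
[ 0.58173863 -0.15810467  0.10117046] [ 0.44449432 -0.66302518 -0.02037447]
```

View pics/n4.png

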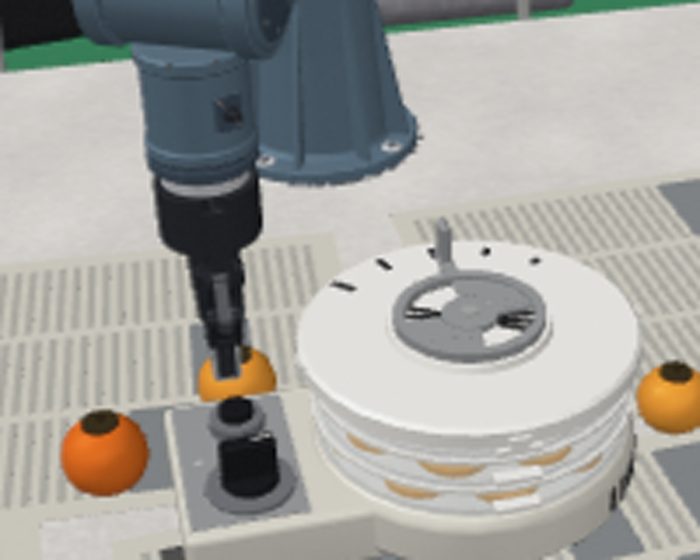

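The fingertips, at (229,378), are above the button at (235,408), and the gripper is well clear of the lid and dial. I'll press slowly.

Request:
{"api": "send_rows", "payload": {"deltas": [[[0,0,0.01],[0,0,0],-1],[[0,0,0.02],[0,0,0],-1],[[0,0,0.026],[0,0,0],-1],[[0,0,0.029],[0,0,0],-1],[[0,0,0.032],[0,0,0],-1],[[0,0,0.034],[0,0,0],-1],[[0,0,0.036],[0,0,0],-1],[[0,0,0.036],[0,0,0],-1]]}}

```text
time: 9.55
ee_pos: [0.5809, -0.1583, 0.0676]
orientation: [[-0.006, 1.0, -0.001], [1.0, 0.006, 0.0], [0.0, -0.001, -1.0]]
contact_force: [-14.8, 5.2, 27.1]
opening: -0.0
```

Request:
{"api": "send_rows", "payload": {"deltas": [[[0,0,-0.0015],[0,0,0],-1],[[0,0,-0.0015],[0,0,0],-1]]}}

```text
time: 9.75
ee_pos: [0.5809, -0.1582, 0.0678]
orientation: [[-0.005, 1.0, -0.001], [1.0, 0.005, 0.0], [0.0, -0.001, -1.0]]
contact_force: [-8.6, 3.8, 17.2]
opening: -0.0
```

Request:
{"api": "send_rows", "payload": {"deltas": [[[0,0,-0.0015],[0,0,0],-1],[[0,0,-0.0015],[0,0,0],-1]]}}

```text
time: 9.95
ee_pos: [0.5812, -0.1584, 0.0681]
orientation: [[-0.005, 1.0, 0.0], [1.0, 0.005, -0.0], [-0.0, 0.0, -1.0]]
contact_force: [-3.2, 0.4, 4.3]
opening: 0.0
```

Request:
{"api": "send_rows", "payload": {"deltas": [[[0,0,-0.0015],[0,0,0],-1],[[0,0,-0.0015],[0,0,0],-1]]}}

```text
time: 10.15
ee_pos: [0.5813, -0.1584, 0.0691]
orientation: [[-0.005, 1.0, 0.0], [1.0, 0.005, -0.0], [-0.0, 0.0, -1.0]]
contact_force: [-2.0, -0.1, 3.6]
opening: 0.0006
```

Request:
{"api": "send_rows", "payload": {"deltas": [[[0,0,-0.002],[0,0,0],-1],[[0,0,-0.002],[0,0,0],-1]]}}

```text
time: 10.35
ee_pos: [0.5814, -0.1585, 0.071]
orientation: [[-0.005, 1.0, 0.0], [1.0, 0.005, -0.0], [-0.0, 0.0, -1.0]]
contact_force: [-1.0, 0.9, 1.7]
opening: -0.0003
```

Request:
{"api": "send_rows", "payload": {"deltas": [[[0,0,-0.001],[0,0,0],-1],[[0,0,-0.001],[0,0,0],-1]]}}

```text
time: 10.55
ee_pos: [0.5814, -0.1585, 0.0718]
orientation: [[-0.005, 1.0, 0.0], [1.0, 0.005, -0.0], [-0.0, 0.0, -1.0]]
contact_force: [0.1, 0.6, 3.1]
opening: 0.0002
```

Request:
{"api": "send_rows", "payload": {"deltas": [[[0,0,-0.001],[0,0,0],-1],[[0,0,-0.001],[0,0,0],-1]]}}

```text
time: 10.75
ee_pos: [0.5814, -0.1585, 0.0729]
orientation: [[-0.005, 1.0, 0.0], [1.0, 0.005, -0.0], [-0.0, 0.0, -1.0]]
contact_force: [0.3, -0.3, 1.6]
opening: 0.0003
```

Request:
{"api": "send_rows", "payload": {"deltas": [[[0,0,-0.01],[0,0,0],-1],[[0,0,-0.01],[0,0,0],-1]]}}

```text
time: 10.95
ee_pos: [0.5819, -0.1587, 0.0842]
orientation: [[-0.005, 1.0, 0.002], [1.0, 0.005, -0.001], [-0.001, 0.002, -1.0]]
contact_force: [-0.2, -0.4, -0.2]
opening: -0.0001
```

Request:
{"api": "send_rows", "payload": {"deltas": [[[0,0,-0.02],[0,0,0],-1],[[0,0,-0.05],[0,0,0],-1],[[0,0,-0.09],[0,0,0],-1],[[0,0,-0.13],[0,0,0],-1],[[0.0,0,-0.16],[0,0,0],-1],[[-0.03,0,-0.17],[0,0,0],-1],[[-0.07,0,-0.17],[0,0,0],-1],[[-0.11,0,-0.17],[0,0,0],-1],[[-0.13,-0.0,-0.17],[0,0,0],-1],[[-0.13,0,-0.17],[0,0,0],-1]]}}

```text
time: 11.95
ee_pos: [0.5812, -0.291, 0.2523]
orientation: [[-0.002, 1.0, -0.0], [1.0, 0.002, -0.0], [-0.0, -0.0, -1.0]]
contact_force: [-0.0, -0.4, 0.2]
opening: 0.0002
```

```bash
python3 - <<'E'
from h import *
a=shot('top','top5')['img'][145:260,195:385,::-1]; b=shot('scene','scene5')['img'][160:280,160:360,::-1]
cv2.imwrite('pics/m5.png',np.vstack([cv2.resize(a,(570,345),interpolation=2),cv2.resize(b,(425,255),interpolation=2).copy() if 0 else cv2.copyMakeBorder(cv2.resize(b,(425,255),interpolation=2),0,0,0,145,0)]))
E
```

```text
(no output)
```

View pics/m5.png

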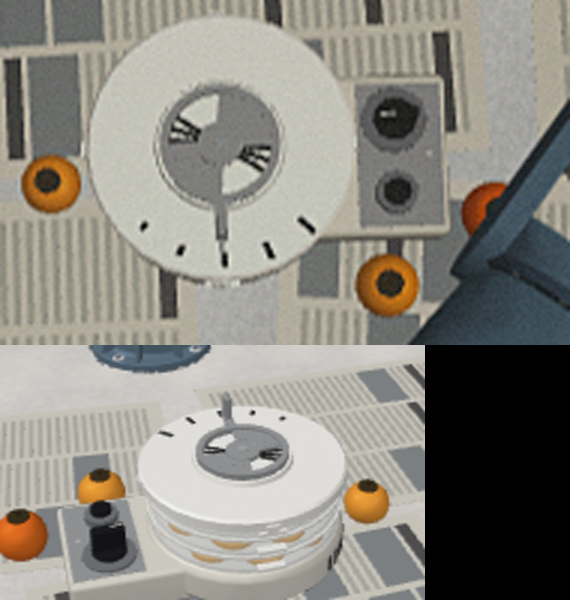

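The pointer, at (222,245), is on the middle tick at (225,260). The lid is level, the button is up, the dial looks the same as before, the fruit in view has not moved and the arm is clear. I'm handing in.

```bash
python3 -c "
from h import *
print(ticket.sign_off())"
```

```text
the job is handed in; nothing more can be done
None
```

I set the vent to half open, then pressed the start button fully down and let it go. The job was handed in at about 12 s; no verdict came back.

- **Vent:** I pushed the lever tab round with the part-open fingers straddling it. The picture taken before pressing put the ring at about 0.77 rad from the pointer tip and 0.75 rad from the lever, both inside 0.705–0.865. The last picture shows the pointer still on the middle tick.
- **Start button:** I pressed with the fingers shut until a hard stop at z = 0.068 m and 27 N. On release the force fell off over about 5 mm, which fits full travel, and the button looked up afterwards. At full press there was also a sideways force of about 15 N, which I put down to friction under the overtravel. It faded to nothing as I backed off.
- **Lid:** the tick marks showed it shifted about 1–2 mm and turned about 0.6° during the push. That is within its play, and it is seated and level in the last picture.
- **Other objects:** the dial looked unchanged, and the three fruits by the dryer had not moved in the last picture. I did not look again at the other two fruits, the mug, the knife or the peeler, but the arm passed well above the table and never came near them.
- **End state:** the arm was clear of everything, with contact force near zero.

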